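# Index a gearbox flange until the sprung key catches, and lock it

### The job

Turn the aluminium flange in its fixture, by pushing on the ends of its raised lobes, until the notch in its rim comes to the sprung key and the key drops in. Stop there, then push the key by its thumb tab fully home so that the flange is locked, and let go. Feel for it: never push the flange or the key with more than 12 newtons; keep the flange flat on the plate and leave the gear, spanner and can alone.

Things in the scene. Friction and masses are not known exactly. Their poses are not given: they have to be found in the camera images.
- fixture: Dark steel fixture bolted to the bench: a 190 x 190 mm plate, 20 mm thick, with a bore in its middle in which the flange turns, and a 140 mm wide, 20 mm thick arm running along the fixture's +y to 240 mm from the centre, which carries the key guide. Origin: centre of the plate's underside, on the bench, under the flange axis; z up; +y points from the flange axis towards the key, within 10 degrees.
- flange: Bare aluminium flange, 0.6 to 0.9 kg, loose on the oiled plate with a spigot in the bore (1 mm side play); turns either way against 2 to 6 N of friction at the rim. Round rim, 85 mm radius, 14 mm thick, broken only by the notch; 120 mm hub, 26 mm high; three raised lobes on the rim. Origin: on the axis at its underside, 20 mm above the bench; +y points to the notch, z up.
- lobe (a point): Top middle of the lobe opposite the notch (74 mm from the axis, 50 mm above the bench). Three lobes stand on the rim, 60 to 85 mm from the axis, 34 to 50 mm above the bench; in the flange frame they are centred at 30, 150 and 270 degrees about z (this one), each 80 degrees wide, too wide to grip. Between them are gaps 40 degrees (50 mm) wide; closed fingers fit in and push on the lobe ends.
- notch (a point): Mouth of the notch: mid-width at the rim, 85 mm from the flange axis, 28 mm above the bench, in the middle of one of the gaps between lobes. The notch is a slot through the 14 mm thick rim, 19 mm wide and 22 mm deep, open outwards and upwards; the key enters it from outside.
- key (a joint): Travel of the sprung steel key towards the flange axis, m. Near 0.001 its tip rides on the rim under about 3.5 N of spring; when the notch comes it snaps to about 0.013 and the flange can turn no further; the last part is pushed by hand against 1.2 N of friction to 0.0195, fully home, where it stays. Tongue 16 mm wide, 22 to 33 mm above the bench; it slides radially.
- key_base (a point): Middle of the fixture arm's top, on the fixture's y axis, 114 mm from the flange axis, 20 mm above the bench. Over it stands the key guide, a steel bridge 55 mm wide, 46 mm high, 100 to 128 mm from the axis. The guide's angle about the flange axis is not measured: it is clamped anywhere within 10 degrees either side of the fixture's y axis, and the key's radial line with it.
- tab_base (a point): Point on the fixture's y axis, 196 mm from the flange axis, 20 mm above the bench, near the key's thumb tab: an upright plate 36 mm wide, 8 mm thick along the travel, 31 to 76 mm above the bench. On the key's own line, the tab's outer face (turned away from the flange) is 195.5 mm from the flange axis minus the key's travel: 176 mm when home. The arm (top at 20 mm) lies below it.
- gear: Bystander: steel gear, 75 mm across, 36 mm high, on the bench. Origin: centre of its underside.
- spanner: Bystander: open spanner lying on the bench, about 180 mm long.
- can: Bystander: grey closed can, 66 mm across, 110 mm high, standing on the bench. Origin: centre of its underside.

How it is judged:
On the way:
1. the flange has been turned until the key dropped into the notch (value of joint key above 0.007 m), for 0.2 s.
At the end, for the whole second after the job is handed in: The key is fully home in the notch (travel at least 17.5 of 19.5 mm), the flange lies flat on the plate (tilt under 0.03 rad, raised by less than 2.5 mm), and everything is at rest (value of joint key above 0.0175 m and angle between flange's own z axis and vertical below 0.03 rad and height (world z) of flange below 0.0225 m and linear speed of flange below 0.01 m/s and velocity of joint key between -0.005 and 0.005 m/s); the robot touches nothing.
It fails at once if the fingers push the key with more than 12 N (contact force between the fingers and key above 12 N).
It fails at once if the robot pushes the flange with more than 12 N (contact force between any of the fingers, the arm and flange above 12 N).
It fails at once if the flange is lifted or tipped off the plate (height (world z) of flange above 0.026 m or angle between flange's own z axis and vertical above 0.08 rad).
It fails at once if a bystander is moved by more than 15 mm (distance of any of gear, spanner, can from where it was at the start of the episode above 0.015 m).
It also fails if it takes over 72 s, if anything falls off the work surface, if the arm or the gripper's body presses on something with over 40 N, if the wrist force passes 120 N, or if a joint passes its speed limit or range.

### The arm

A 6-joint arm with a two-finger parallel gripper is mounted at the origin on the work surface. World frame = base frame: x ahead of the robot, y to its left, z up, the work surface at z = 0. Lengths are in m, angles in rad, forces in N, time in s.
With the tool pointing down it reaches from about 0.275 to 0.75 m from the base axis. Payload 10.2 kg.
Tool frame: the origin (TCP) lies between the finger pads; the fingertips stand 14 mm ahead of it and the grasp point (between the pads) lies 5 mm behind it; z points along the fingers, y is the line along which they close (so a half turn about z gives the same grasp; the last joint's range is limited). The gripper opens to 88 mm and grips with 3 to 60 N. Pads are 18 mm wide; open, the fingers measure 123 mm over their backs; the gripper's body (75 mm by 187 mm) begins 45 mm behind the grasp point.
Start: joints at [-1.502, 0.313, 1.498, -0, 1.331, -0.223], TCP at [0.151, -0.503, 0.224] pointing down, gripper open.
Joint ranges: [-2.94, 2.94], [-0.97, 2.17], [0.19, 2.56], [-1.23, 4.37], [0.02, 3.11], [-2.88, 2.88]. Speed limits (rad/s): [2.39, 2.39, 3.01, 3.14, 3.14, 3.14].

### API

Orientations are given as a 3x3 rotation matrix whose columns are the frame's x, y, z axes.
In Python, from workcell import r gives the robot as it stands.
- The arm moves only by the tool arm_command, never from a script. Its argument "motion" is a list of rows, each a list of 3 entries, a list of its own where there are three numbers: the shift along the tool's x, y, z in mm, then the turn, a rotation vector about the tool's x, y, z in rad, then the gripper command: -1 is shut, 1 is fully open, values between are in proportion. In form: [[[x, y, z], [wx, wy, wz], grip], ...]. A call has 1 to 8 rows; each row shifts and turns the commanded pose from where the row before left it, along the tool's axes as they then stand; what a row does not reach is not made up. A row lasts 1/8 s, in which the tool goes at most 62.5 mm and 10.7 degrees, less where a joint would pass 70% of its speed; a pose out of reach is approached as far as the arm can. A call is refused whole if a number of a shift passes 62.5 or a number of a turn 0.188, either way. A call with a gripper value outside its range is refused whole. The fingers move at their own pace and stop on an object; the grip force is fixed at half the most. Time passes only in rows, so rows that do not move let the fingers close. It gives the time, the measured TCP pose, the force, the opening and the grip force at its end, in the units of the state.
- r.get_obs(): the state, without advancing time (a new reading comes with each control period).
- r.grab_frame(name): name is "side" or "top"; returns (picture, depth): 384x512x3 uint8, red, green, blue; 384x512 float32, m along the optical axis (not along the pixel's ray), 0 where there is no reading.
- r.get_calibration(name): a dict with "camera_matrix" (3x3 intrinsics, pixels), "D" ([k1, k2, p1, p2, k3] as OpenCV has them; the pictures are not rectified), "extrinsics" (4x4, takes a point from world to camera coordinates). Camera axes: x right, y up, looking along -z (the intrinsics and any distortion apply to the point x, -y, -z); pixel columns grow to the right and rows downward; lengths in m; the calibration is good to about 2 mm. A picture is of the moment at which its call begins. get_calibration takes no time and is no camera call.
- r.sign_off(): hands the job in; it is judged then, once.
Trained networks look in the newest picture that a camera, given by its name, has taken for a name from the list of things; names that differ only in an ending like _2 or _b are one class to them, and where a whole thing is asked for, a point or a joint stands for the part that bears it (a point fixed in the world has none). Each returns a list of dicts, best first, with "confidence" (0 to 1); they miss things now and then, are a little off and sometimes report something else, mostly with a low value. They report only what shows in the picture. A call takes as long as a camera call.
- r.boxes_of(camera, target): "uv" ([column, row] in pixels, amid what is visible of it).
- r.pinpoint(camera, target): "uv" ([column, row] in pixels: a listed point, or the origin of a listed thing).
The state is a dict: "clock": time; "q": joint angles; "dq": joint speeds; "tau": joint torques, N m; "ee_pos": TCP position; "orientation": TCP orientation; "force": force on the tool from outside, world axes, zero at the start; "torque": the same for the moment, N m; "gripper_width": finger opening in m; "grip_force": force on a finger pad.
Only numpy, scipy, OpenCV 4.12 (cv2) and the standard library are available. Lean on these libraries where they do the work, as an engineer would, in place of code of your own. Each camera call takes 0.05 s, during which the arm holds its last target. There are 200 camera calls.

## Working session

There is one attempt and no reset: what is moved stays moved. The work goes in short steps, Python scripts to look and compute and a tool call to move; the robot and the scene stay as the last step left them, time stands still between calls to the robot, and variables do not carry over. Pictures are saved under pics/ and viewed, at most 10 in all, crops included, and the job is handed in when it is done.

Besides the shell and the picture viewer there is one more tool, called after "Request:" as name(argument=value, ...), one argument or row to a line, values as JSON. arm_command: Moves the arm, as the interface text tells. Its arguments: {"type":"object","properties":{"motion":{"type":"array","items":{"type":"array"}}},"required":["motion"]}

```bash
mkdir -p pics; cat > h.py <<'E'
from workcell import r
import numpy as np, cv2
def ray(cam,uv):
    c=r.get_calibration(cam);K=np.array(c["camera_matrix"]);D=np.array(c["D"]);E=np.array(c["extrinsics"])
    p=cv2.undistortPoints(np.array([[uv]],float),K,D)[0,0]
    d=E[:3,:3].T@np.array([p[0],-p[1],-1]);o=-E[:3,:3].T@E[:3,3];return o,d
def atz(cam,uv,z):
    o,d=ray(cam,uv);return o+d*(z-o[2])/d[2]
def proj(cam,P):
    c=r.get_calibration(cam);K=np.array(c["camera_matrix"]);D=np.array(c["D"]);E=np.array(c["extrinsics"])
    q=(E[:3,:3]@np.array(P).reshape(-1,3).T).T+E[:3,3]
    q=q*[1,-1,-1];return cv2.projectPoints(q,np.zeros(3),np.zeros(3),K,D)[0][:,0]
def snap(cam,n):
    im,d=r.grab_frame(cam);cv2.imwrite(f'pics/{n}.png',im[:,:,::-1]);np.save(f'pics/{n}.npy',d);return im,d
E
python3 - <<'E'
from h import *
np.set_printoptions(precision=4,suppress=True)
Z=dict(fixture=0,flange=.02,lobe=.05,notch=.028,key_base=.02,tab_base=.02,gear=0,can=0,spanner=0)
for c in("top","side"):
    snap(c,c+"0")
    o,_=ray(c,(256,192));print(c,o)
    for n in Z:
        for d in r.pinpoint(c,n)[:2]: print(n,round(d["confidence"],2),np.array(d["uv"]),atz(c,d["uv"],Z[n]))
    print("key box",[(x["confidence"],x["uv"],atz(c,x["uv"],.05)) for x in r.boxes_of(c,"key")[:2]])
s=r.get_obs();print(s["clock"],s["ee_pos"],s["orientation"],s["gripper_width"],s["force"])
E
```

```text
top [ 0.3763 -0.0516  1.1307]
flange 0.83 [297.7 172.8] [ 0.5754 -0.1523  0.02  ]
lobe 0.84 [284.6 145.4] [ 0.6456 -0.113   0.05  ]
lobe 0.33 [120.8 197.4] [0.492  0.3276 0.05  ]
notch 0.82 [308.3 201.2] [ 0.4955 -0.1813  0.028 ]
key_base 0.97 [258.4 179.3] [ 0.5546 -0.043   0.02  ]
tab_base 0.83 [226.4 179.8] [0.5512 0.0464 0.02  ]
gear 0.84 [126.4 194.1] [0.5071 0.33   0.    ]
can 0.93 [369.7 168.9] [ 0.5945 -0.3569  0.    ]
spanner 0.94 [408.6 237.7] [ 0.4043 -0.459   0.    ]
key box [(0.77, [231.5, 171.1], array([0.5708, 0.0306, 0.05  ]))]
side [-0.1089  0.6956  0.7774]
fixture 0.66 [256.5 177.7] [ 0.5902 -0.1496  0.    ]
flange 0.89 [253.3 175.7] [ 0.5881 -0.13    0.02  ]
lobe 0.97 [237.1 167.2] [ 0.6345 -0.1007  0.05  ]
notch 0.85 [286.9 176.3] [ 0.4917 -0.1902  0.028 ]
notch 0.74 [236.3 164.5] [ 0.6705 -0.1357  0.028 ]
key_base 0.8 [242. 194.] [ 0.5506 -0.0292  0.02  ]
gear 0.66 [161.6 275.5] [0.5014 0.34   0.    ]
can 0.59 [291.2 151.7] [ 0.5974 -0.3655  0.    ]
spanner 0.45 [344.7 160. ] [ 0.4118 -0.4427  0.    ]
key box [(0.62, [219.4, 194.9], array([0.5747, 0.0469, 0.05  ]))]
1.1 [ 0.151  -0.5028  0.2236] [[ 0.9577  0.2876  0.    ]
 [ 0.2876 -0.9577  0.0001]
 [ 0.     -0.0001 -1.    ]] 0.08841219190710249 [ 0.4908  0.9811 -0.6678]
```

View pics/top0.png

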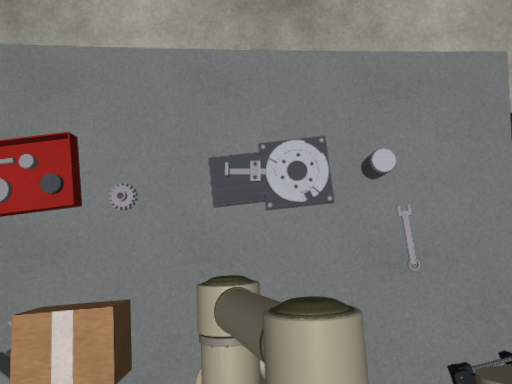

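View pics/side0.png

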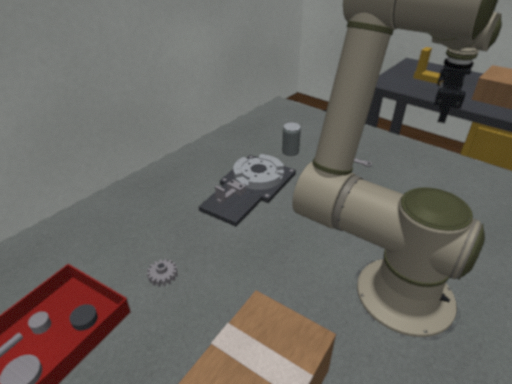

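The top view shows the flange at (297,170), the notch near (309,195), the key guide at (255,170) and the tab at about (228,169). The next step is to rectify this region.

```bash
cat >> h.py <<'E'
def ortho(cam,im,z,x0,x1,y0,y1,s=2):
    # rows: x decreasing downward; cols: y decreasing rightwards; s px/mm
    H=int((x1-x0)*1000*s);W=int((y1-y0)*1000*s)
    X=x1-np.arange(H)/1000/s;Y=y1-np.arange(W)/1000/s
    g=np.stack(np.broadcast_arrays(X[:,None],Y[None],z),-1)
    uv=proj(cam,g.reshape(-1,3)).reshape(H,W,2).astype(np.float32)
    return cv2.remap(im,uv[...,0],uv[...,1],cv2.INTER_CUBIC)
E
python3 - <<'E'
from h import *
im=cv2.imread('pics/top0.png')
o=ortho("top",im,.034,.46,.70,-.26,.12,2)
for k in range(0,o.shape[1],40): cv2.line(o,(k,0),(k,6),(0,0,255),1)
for k in range(0,o.shape[0],40): cv2.line(o,(0,k),(6,k),(0,0,255),1)
cv2.imwrite('pics/o0.png',o)
E
```

```text
(no output)
```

View pics/o0.png

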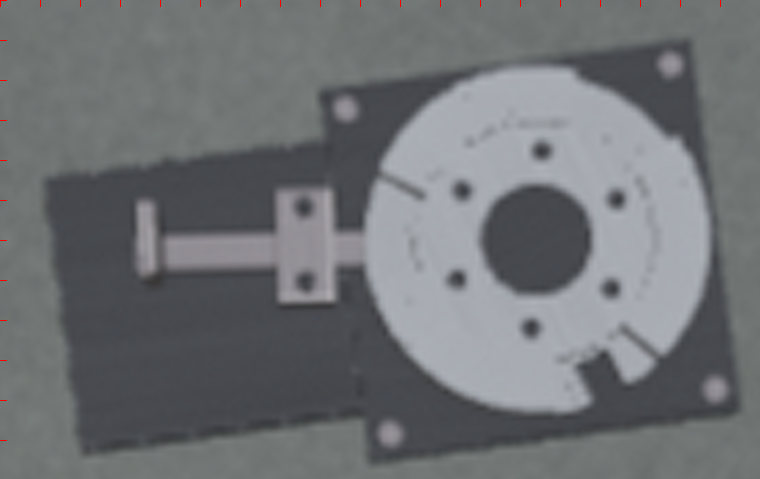

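Rectified at z=34 mm and 2 px/mm, the picture shows:
- The hub bore is at (537,240) and the notch middle at (600,376).
- The tab is at (146,238) and the guide at (306,245).
- The lobe ends show as dark lines at (400,185) and (640,340).

From these, the axis is at about (.577,-.147), the key line at about 91° and the notch at about 207°. I'll turn the flange about 116° clockwise, pushing the lobe end at about 307°.

```bash
cat >> h.py <<'E'
C=np.array([.577,-.147])
def toolpose(phi,rho,dl):
    p=np.deg2rad(phi);u=np.array([np.cos(p),np.sin(p)]);t=np.array([-u[1],u[0]])
    return C+rho*u+dl*t
def go(x,y,z,yaw,n,p0=None,yaw0=None,grip=-1):
    "rows from present pose to target, yaw=angle of tool y deg"
    s=r.get_obs();R=np.array(s["orientation"]);p=np.array(s["ee_pos"])
    y0=np.rad2deg(np.arctan2(R[1,1],R[0,1]));dy=(yaw-y0+180)%360-180
    w=-np.deg2rad(dy)/n;d=(np.array([x,y,z])-p)/n
    print("pose",p.round(4),"yaw",round(y0,2),"F",np.round(s["force"],2),"t",s["clock"],"w",s["gripper_width"])
    out=[]
    for k in range(n):
        a=np.deg2rad(y0)-w*k;ty=np.array([np.cos(a),np.sin(a),0]);tx=np.array([-ty[1],ty[0],0])
        tx=np.cross(ty,[0,0,-1.]);
        out.append([[round(1000*float(d@tx),1),round(1000*float(d@ty),1),round(-1000*d[2],1)],[0,0,round(w,4)],grip])
    print(out)
E
python3 - <<'E'
from h import *
x,y=toolpose(307,.073,.024);print(x,y)
go(x,y,.2236,37,12)
E
```

```text
0.6400997489312344 -0.1908568316778032
pose [ 0.151  -0.5028  0.2236] yaw -73.28 F [ 0.49  0.98 -0.67] t 1.1 w 0.08841219190710249
[[[46.5, -13.2, np.float64(0.0)], [0, 0, np.float64(-0.1604)], -1], [[48.0, -5.6, np.float64(0.0)], [0, 0, np.float64(-0.1604)], -1], [[48.3, 2.2, np.float64(0.0)], [0, 0, np.float64(-0.1604)], -1], [[47.3, 9.8, np.float64(0.0)], [0, 0, np.float64(-0.1604)], -1], [[45.1, 17.3, np.float64(0.0)], [0, 0, np.float64(-0.1604)], -1], [[41.8, 24.3, np.float64(0.0)], [0, 0, np.float64(-0.1604)], -1], [[37.4, 30.6, np.float64(0.0)], [0, 0, np.float64(-0.1604)], -1], [[32.0, 36.2, np.float64(0.0)], [0, 0, np.float64(-0.1604)], -1], [[25.8, 40.9, np.float64(0.0)], [0, 0, np.float64(-0.1604)], -1], [[19.0, 44.5, np.float64(0.0)], [0, 0, np.float64(-0.1604)], -1], [[11.6, 46.9, np.float64(0.0)], [0, 0, np.float64(-0.1604)], -1], [[4.0, 48.2, np.float64(0.0)], [0, 0, np.float64(-0.1604)], -1]]
```

Request:
arm_command(
  motion=[
    [[46.5, -13.2, 0], [0, 0, -0.16], -1],
    [[48, -5.6, 0], [0, 0, -0.16], -1],
    [[48.3, 2.2, 0], [0, 0, -0.16], -1],
    [[47.3, 9.8, 0], [0, 0, -0.16], -1],
    [[45.1, 17.3, 0], [0, 0, -0.16], -1],
    [[41.8, 24.3, 0], [0, 0, -0.16], -1],
    [[37.4, 30.6, 0], [0, 0, -0.16], -1],
  ],
)

```text
clock: 1.98
ee_pos: [0.4377, -0.3202, 0.2237]
orientation: [[0.153, 0.988, 0.0], [0.988, -0.153, -0.0], [-0.0, 0.0, -1.0]]
force: [0.3, -0.9, -0.1]
gripper_width: 0.0203
grip_force: 0.0
```

Request:
arm_command(
  motion=[
    [[32, 36.2, 0], [0, 0, -0.16], -1],
    [[25.8, 40.9, 0], [0, 0, -0.16], -1],
    [[19, 44.5, 0], [0, 0, -0.16], -1],
    [[11.6, 46.9, 0], [0, 0, -0.16], -1],
    [[4, 48.2, 0], [0, 0, -0.16], -1],
    [[0, 0, 0], [0, 0, 0], -1],
  ],
)

```text
clock: 2.72
ee_pos: [0.6423, -0.1898, 0.2225]
orientation: [[-0.602, 0.799, -0.001], [0.799, 0.602, 0.001], [0.001, -0.0, -1.0]]
force: [-0.3, -0.2, 0.3]
gripper_width: 0.0003
grip_force: 0.0
```

```bash
sed -i 's/go(x,y,z,yaw,n,p0=None,yaw0=None,grip=-1)/go(x,y,z,yaw,n,grip=-1)/; s/^    print(out)/    print(str(out).replace("np.float64",""))/' h.py
python3 - <<'E'
from h import *
x,y=toolpose(307,.073,.024);print(x,y)
go(x,y,.09,37,4)
E
```

```text
0.6400997489312344 -0.1908568316778032
pose [ 0.6423 -0.1898  0.2225] yaw 36.99 F [-0.29 -0.2   0.3 ] t 2.725 w 0.0003222091472289642
[[[0.1, -0.6, (33.1)], [0, 0, (-0.0001)], -1], [[0.1, -0.6, (33.1)], [0, 0, (-0.0001)], -1], [[0.1, -0.6, (33.1)], [0, 0, (-0.0001)], -1], [[0.1, -0.6, (33.1)], [0, 0, (-0.0001)], -1]]
```

Request:
arm_command(
  motion=[
    [[0, 0, 37], [0, 0, 0], -1],
    [[0, 0, 37], [0, 0, 0], -1],
    [[0, 0, 37], [0, 0, 0], -1],
    [[0, 0, 37], [0, 0, 0], -1],
    [[0, 0, 0], [0, 0, 0], -1],
    [[0, 0, 0], [0, 0, 0], -1],
  ],
)

```text
clock: 3.48
ee_pos: [0.6412, -0.1927, 0.0776]
orientation: [[-0.597, 0.802, 0.002], [0.802, 0.597, -0.001], [-0.002, 0.001, -1.0]]
force: [0.3, 0.5, 0.8]
gripper_width: 0.0004
grip_force: 0.0
```

```bash
python3 - <<'E'
from h import *
s=r.get_obs();print(s["ee_pos"],s["force"])
im,_=r.grab_frame("top");im=im[:,:,::-1]
a=ortho("top",im,.05,.47,.68,-.25,.09,2)
im,_=r.grab_frame("side");im=im[:,:,::-1]
b=cv2.resize(im[100:230,180:340],None,fx=2.4,fy=2.4,interpolation=cv2.INTER_CUBIC)
W=max(a.shape[1],b.shape[1])
a=cv2.copyMakeBorder(a[:290],0,0,0,W-a.shape[1],0);b=cv2.copyMakeBorder(b,0,0,0,W-b.shape[1],0)
o=np.vstack([a,b])[:600];cv2.imwrite('pics/c1.png',o);print(o.shape)
E
```

```text
[ 0.64117796 -0.19270572  0.07757393] [0.2891164  0.50574678 0.80666326]
(600, 679, 3)
```

View pics/c1.png

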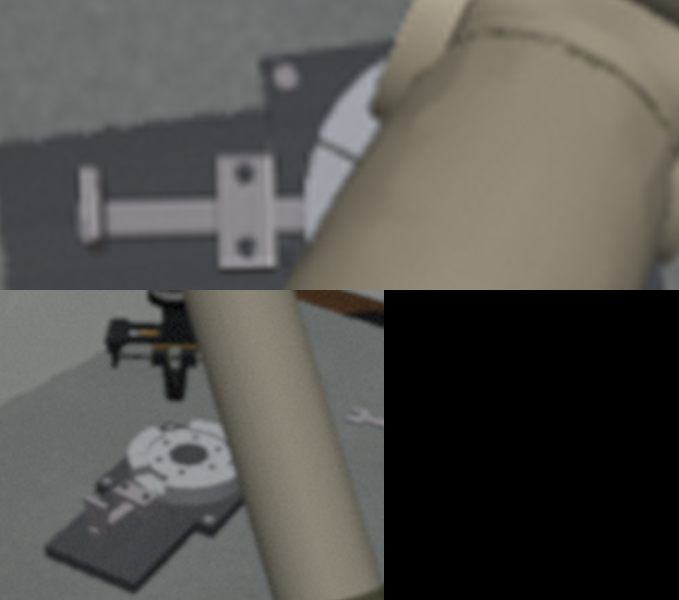

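The top view is partly hidden by the arm: tab at (90,205), guide at (245,210). In the side view the fingertip is at full-image pixel ~(253,144). I'll check that against the projection.

```bash
python3 - <<'E'
from h import *
s=r.get_obs();p=s["ee_pos"];print(s["clock"],p,s["q"])
print(proj("side",[p-[0,0,.014],p+[0,0,.045],[.577,-.147,.046],[p[0],p[1],.05]]))
x,y=toolpose(307,.073,.024)
go(x,y,.053,37,4)
E
```

```text
3.575 [ 0.64139472 -0.19254813  0.07776127] [-4.66182095e-01  7.58045867e-01  1.18046275e+00 -3.25558616e-05
  1.19987150e+00 -1.10668686e+00]
[[253.05236432 151.93741973]
 [252.95792703 137.09299522]
 [259.03674135 168.33485255]
 [253.07368469 155.2877997 ]]
pose [ 0.6414 -0.1925  0.0778] yaw 36.7 F [-0.33 -0.27  0.31] t 3.575 w 0.0006685781716078687
[[[0.5, -0.0, (6.2)], [0, 0, (-0.0013)], -1], [[0.5, -0.0, (6.2)], [0, 0, (-0.0013)], -1], [[0.5, -0.0, (6.2)], [0, 0, (-0.0013)], -1], [[0.5, -0.0, (6.2)], [0, 0, (-0.0013)], -1]]
```

```bash
python3 - <<'E'
from h import *
print(proj("side",[[.151,-.503,.21],[.151,-.503,.283]]))
im,d=r.grab_frame("side")
c=r.get_calibration("side");E=np.array(c["extrinsics"])
for v in range(116,164,3):
    for u in (250,253):
        o,dd=ray("side",(u,v));P=o+dd*d[v,u]
        print(v,u,im[v,u],P.round(3),end=' | ')
    print()
E
```

```text
[[439.20578204 123.43785802]
 [446.28157014 101.27174014]]
116 250 [22 21 23] [ 0.635 -0.171  0.212] | 116 253 [19 17 20] [ 0.627 -0.177  0.212] | 
119 250 [26 25 26] [ 0.634 -0.17   0.202] | 119 253 [14 18 20] [ 0.627 -0.176  0.202] | 
122 250 [52 44 32] [ 0.633 -0.169  0.192] | 122 253 [50 43 32] [ 0.626 -0.175  0.192] | 
125 250 [67 66 59] [ 0.646 -0.183  0.171] | 125 253 [97 99 96] [ 0.847 -0.436  0.002] | 
128 250 [49 48 44] [ 0.63  -0.164  0.173] | 128 253 [60 62 63] [ 0.625 -0.173  0.171] | 
131 250 [54 55 54] [ 0.646 -0.183  0.149] | 131 253 [84 87 86] [ 0.818 -0.402 -0.003] | 
134 250 [23 22 25] [ 0.645 -0.181  0.138] | 134 253 [32 31 31] [ 0.638 -0.189  0.137] | 
137 250 [18 18 21] [ 0.644 -0.18   0.128] | 137 253 [31 32 32] [ 0.635 -0.186  0.128] | 
140 250 [23 25 24] [ 0.641 -0.177  0.118] | 140 253 [20 17 21] [ 0.637 -0.187  0.116] | 
143 250 [26 25 26] [ 0.645 -0.181  0.103] | 143 253 [16 14 13] [ 0.638 -0.189  0.103] | 
146 250 [81 81 81] [ 0.643 -0.178  0.094] | 146 253 [71 73 72] [ 0.633 -0.182  0.096] | 
149 250 [104 108 106] [ 0.734 -0.284 -0.002] | 149 253 [105 109 107] [ 0.725 -0.291 -0.002] | 
152 250 [103 107 105] [ 0.719 -0.266 -0.001] | 152 253 [103 107 104] [ 0.711 -0.274 -0.002] | 
155 250 [93 92 96] [ 0.68  -0.221  0.022] | 155 253 [92 95 94] [ 0.696 -0.256 -0.001] | 
158 250 [113 114 119] [ 0.669 -0.207  0.02 ] | 158 253 [127 129 133] [ 0.645 -0.197  0.035] | 
161 250 [153 156 160] [ 0.629 -0.161  0.047] | 161 253 [154 158 163] [ 0.62  -0.166  0.048] |
```

```bash
python3 - <<'E'
from h import *
def tip(im,d):
    vv,uu=np.mgrid[0:384,0:512]
    c=r.get_calibration("side");K=np.array(c["camera_matrix"]);D=np.array(c["D"]);E=np.array(c["extrinsics"])
    p=cv2.undistortPoints(np.stack([uu,vv],-1).reshape(-1,1,2).astype(float),K,D)[:,0]
    z=d.ravel();q=np.stack([p[:,0]*z,-p[:,1]*z,-z],1)
    return ((q-E[:3,3])@E[:3,:3]).reshape(384,512,3)
for nm,xy in(("side0",(.151,-.503)),("now",(.641,-.193))):
    if nm=="now": im,d=snap("side","now")
    else: im,d=cv2.imread('pics/side0.png'),np.load('pics/side0.npy')
    P=tip(im,d);m=(abs(P[...,0]-xy[0])<.08)&(abs(P[...,1]-xy[1])<.08)&(d>0)&(im.max(-1)<45)&(P[...,2]>.05)
    z=P[m][:,2];print(nm,m.sum(),np.percentile(z,[0,2,5,10,50]) if m.sum() else 0)
    Q=P[m];o=np.argsort(Q[:,2])[:12];print(Q[o].round(3))
s=r.get_obs();print(s["clock"],s["ee_pos"])
E
```

```text
side0 937 [0.23662806 0.25101995 0.26605345 0.28313103 0.35413821]
[[ 0.171 -0.545  0.237]
 [ 0.173 -0.543  0.237]
 [ 0.174 -0.541  0.241]
 [ 0.17  -0.538  0.243]
 [ 0.178 -0.551  0.243]
 [ 0.175 -0.542  0.243]
 [ 0.172 -0.543  0.244]
 [ 0.134 -0.45   0.245]
 [ 0.132 -0.45   0.245]
 [ 0.173 -0.544  0.246]
 [ 0.178 -0.548  0.247]
 [ 0.135 -0.442  0.248]]
now 568 [0.094637   0.10433469 0.11443304 0.1290922  0.19883186]
[[ 0.644 -0.184  0.095]
 [ 0.64  -0.185  0.096]
 [ 0.634 -0.189  0.096]
 [ 0.635 -0.185  0.097]
 [ 0.634 -0.189  0.1  ]
 [ 0.644 -0.18   0.1  ]
 [ 0.641 -0.181  0.101]
 [ 0.63  -0.19   0.101]
 [ 0.635 -0.185  0.101]
 [ 0.638 -0.183  0.101]
 [ 0.637 -0.187  0.104]
 [ 0.644 -0.18   0.104]]
3.675 [ 0.64120374 -0.19230291  0.07713748]
```

Depth shows the fingertips about 30 mm higher than the stated TCP implies, in both pictures. A 20 mm descent is safe under either reading, so I'll do that and look again.

Request:
arm_command(
  motion=[
    [[0.5, 0, 7], [0, 0, 0], -1],
    [[0.5, 0, 7], [0, 0, -0.005], -1],
    [[0.5, 0, 6], [0, 0, 0], -1],
    [[0, 0, 0], [0, 0, 0], -1],
    [[0, 0, 0], [0, 0, 0], -1],
  ],
)

```text
clock: 4.3
ee_pos: [0.6399, -0.1908, 0.0558]
orientation: [[-0.602, 0.798, 0.0], [0.798, 0.602, -0.0], [-0.0, 0.0, -1.0]]
force: [0.9, 0.2, 0.5]
gripper_width: 0.0
grip_force: 0.0
```

```bash
cat >> h.py <<'E'
def cloud(cam,d):
    vv,uu=np.mgrid[0:384,0:512]
    c=r.get_calibration(cam);K=np.array(c["camera_matrix"]);D=np.array(c["D"]);E=np.array(c["extrinsics"])
    p=cv2.undistortPoints(np.stack([uu,vv],-1).reshape(-1,1,2).astype(float),K,D)[:,0]
    z=d.ravel();q=np.stack([p[:,0]*z,-p[:,1]*z,-z],1)
    return ((q-E[:3,3])@E[:3,:3]).reshape(384,512,3)
E
python3 - <<'E'
from h import *
im,d=snap("side","c2");P=cloud("side",d)
for v in range(134,166,2): print(v,[(int(im[v,u].mean()),int(1000*P[v,u,2])) for u in (248,250,252,254)])
b=cv2.resize(im[110:200,200:300,::-1],None,fx=6,fy=6,interpolation=cv2.INTER_CUBIC);cv2.imwrite('pics/c2b.png',b)
x,y=toolpose(307,.073,.024);go(x,y,.053,37,1)
E
```

```text
134 [(23, 154), (60, 152), (78, 150), (66, 150)]
136 [(18, 147), (53, 133), (93, 0), (76, 0)]
138 [(35, 122), (35, 127), (70, 114), (59, 114)]
140 [(50, 118), (25, 117), (28, 117), (31, 116)]
142 [(60, 109), (20, 110), (27, 110), (22, 109)]
144 [(67, 103), (23, 101), (27, 95), (24, 103)]
146 [(73, 95), (21, 93), (18, 92), (21, 96)]
148 [(76, 1), (26, 86), (17, 85), (19, 86)]
150 [(88, -1), (35, 76), (23, 79), (21, 78)]
152 [(103, 0), (86, 1), (79, 0), (78, 3)]
154 [(102, 0), (97, -1), (101, 2), (104, -2)]
156 [(86, 22), (104, 22), (99, 20), (85, 20)]
158 [(96, 21), (115, 18), (122, 34), (137, 37)]
160 [(134, 47), (155, 46), (156, 44), (160, 47)]
162 [(134, 46), (146, 46), (159, 47), (158, 44)]
164 [(138, 45), (139, 48), (145, 45), (119, 47)]
pose [ 0.64   -0.1908  0.0559] yaw 37.01 F [-0.13 -0.64  0.08] t 4.35 w 0.0003398039229821243
[[[-0.1, 0.1, (2.9)], [0, 0, (0.0003)], -1]]
```

View pics/c2b.png

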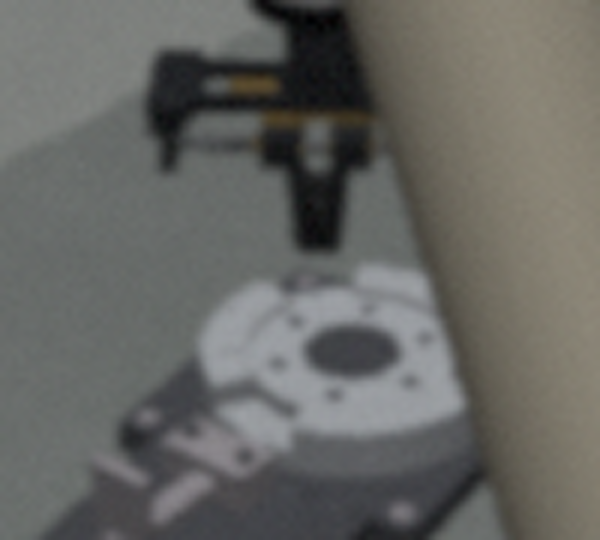

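The fingertips end at crop (318,248), full-image (253,151), at z≈73 mm by depth and still clear above the gap, which is at crop (305,280). So the tips are really about 17 mm above the reported TCP z. I'll descend on the camera reading, slowly and watching the force.

Request:
arm_command(
  motion=[
    [[0, 0, 5], [0, 0, 0], -1],
    [[0, 0, 5], [0, 0, 0], -1],
    [[0, 0, 4], [0, 0, 0], -1],
    [[0, 0, 3], [0, 0, 0], -1],
    [[0, 0, 0], [0, 0, 0], -1],
  ],
)

```text
clock: 4.97
ee_pos: [0.6397, -0.1907, 0.0384]
orientation: [[-0.602, 0.798, -0.0], [0.798, 0.602, 0.0], [0.0, -0.0, -1.0]]
force: [0.4, -0.2, -0.9]
gripper_width: 0.0008
grip_force: 0.0
```

```bash
python3 - <<'E'
from h import *
im,d=snap("side","c3");P=cloud("side",d)
for v in range(144,166,1): print(v,[(int(im[v,u].mean()),int(1000*P[v,u,2])) for u in (248,250,252,254,256)])
s=r.get_obs();print(s["ee_pos"],s["force"])
E
```

```text
144 [(48, 100), (23, 101), (31, 96), (33, 97), (23, 104)]
145 [(53, 97), (19, 100), (28, 98), (30, 97), (22, 99)]
146 [(60, 93), (17, 93), (26, 92), (27, 93), (28, 94)]
147 [(66, 90), (20, 90), (30, 92), (28, 89), (32, 92)]
148 [(67, 87), (22, 86), (24, 83), (26, 87), (35, 86)]
149 [(73, 82), (20, 83), (22, 82), (24, 82), (36, 83)]
150 [(77, 77), (23, 75), (20, 78), (17, 77), (38, 77)]
151 [(78, 73), (26, 74), (15, 73), (20, 74), (43, 74)]
152 [(81, 1), (24, 69), (20, 68), (21, 68), (43, 73)]
153 [(83, 0), (30, 65), (22, 66), (23, 64), (46, 68)]
154 [(85, 1), (35, 63), (19, 62), (18, 62), (53, 60)]
155 [(84, 1), (52, 57), (35, 56), (29, 58), (63, 55)]
156 [(83, 19), (83, 54), (64, 52), (47, 53), (78, 0)]
157 [(79, 19), (95, 20), (92, 18), (93, 16), (104, 21)]
158 [(98, 20), (115, 16), (121, 36), (137, 35), (143, 33)]
159 [(124, 33), (144, 32), (143, 34), (157, 44), (159, 45)]
160 [(136, 48), (155, 46), (154, 44), (157, 46), (159, 47)]
161 [(139, 44), (155, 46), (158, 45), (158, 45), (156, 46)]
162 [(136, 45), (146, 45), (158, 47), (156, 46), (156, 46)]
163 [(126, 47), (134, 45), (154, 45), (148, 44), (142, 45)]
164 [(138, 44), (142, 44), (148, 46), (120, 45), (102, 49)]
165 [(151, 46), (151, 45), (122, 46), (85, 46), (72, 48)]
[ 0.63982638 -0.19078871  0.03860957] [-0.15624228  0.41909098 -0.89289736]
```

Request:
arm_command(
  motion=[
    [[0, 0, 3], [0, 0, 0], -1],
    [[0, 0, 3], [0, 0, 0], -1],
    [[0, 0, 2], [0, 0, 0], -1],
    [[0, 0, 0], [0, 0, 0], -1],
  ],
)

```text
clock: 5.52
ee_pos: [0.6397, -0.1907, 0.0304]
orientation: [[-0.602, 0.799, -0.0], [0.799, 0.602, 0.0], [0.0, -0.0, -1.0]]
force: [-0.1, 0.6, -0.6]
gripper_width: 0.0005
grip_force: 0.0
```

Request:
arm_command(
  motion=[
    [[0, 0, 2], [0, 0, 0], -1],
    [[0, 0, 2], [0, 0, 0], -1],
    [[0, 0, 1], [0, 0, 0], -1],
    [[0, 0, 0], [0, 0, 0], -1],
  ],
)

```text
clock: 6.02
ee_pos: [0.6398, -0.1908, 0.0255]
orientation: [[-0.602, 0.799, -0.0], [0.799, 0.602, 0.0], [0.0, -0.0, -1.0]]
force: [-0.6, 0.0, 0.4]
gripper_width: 0.0007
grip_force: 0.0
```

```bash
python3 - <<'E'
from h import *
im,d=snap("side","c4");P=cloud("side",d)
for v in range(150,162,1): print(v,[(int(im[v,u].mean()),int(1000*P[v,u,2])) for u in (248,250,252,254,256)])
s=r.get_obs();print(s["ee_pos"],s["force"])
# rotation step about C in the tool frame: per -1 deg
for rho,dl in((.073,.024),(.073,.0175)):
    print(dl, "1deg: x,y mm", )
    a=toolpose(307,rho,dl);b=toolpose(306,rho,dl);ph=np.deg2rad(37);ty=np.array([np.cos(ph),np.sin(ph)]);tx=np.array([-ty[1],ty[0]])
    print(1000*(b-a)@tx,1000*(b-a)@ty)
E
```

```text
150 [(69, 77), (18, 78), (26, 78), (23, 78), (27, 79)]
151 [(70, 72), (21, 73), (24, 70), (22, 73), (33, 74)]
152 [(73, 68), (26, 67), (15, 69), (23, 68), (35, 72)]
153 [(76, 66), (23, 65), (21, 63), (15, 65), (40, 67)]
154 [(76, 60), (27, 62), (20, 61), (19, 59), (42, 62)]
155 [(73, 0), (23, 58), (17, 60), (22, 57), (42, 60)]
156 [(64, 21), (22, 53), (18, 53), (18, 53), (44, 55)]
157 [(65, 22), (30, 50), (16, 50), (25, 49), (60, 49)]
158 [(88, 16), (54, 44), (50, 45), (65, 45), (99, 49)]
159 [(116, 32), (102, 39), (98, 41), (112, 42), (136, 45)]
160 [(133, 47), (142, 44), (139, 46), (146, 45), (158, 44)]
161 [(139, 47), (153, 44), (158, 46), (158, 46), (158, 45)]
[ 0.63984444 -0.19076008  0.02565787] [ 0.25082135 -0.33361082  0.2859139 ]
0.024 1deg: x,y mm
-0.4077395009114155 -1.277680986168265
0.0175 1deg: x,y mm
-0.29429885906902575 -1.2766910046848405
```

Request:
arm_command(
  motion=[
    [[0, -2, 0], [0, 0, 0], -1],
    [[0, -1, 0], [0, 0, 0], -1],
    [[0, -1, 0], [0, 0, 0], -1],
    [[0, 0, 0], [0, 0, 0], -1],
  ],
)

```text
clock: 6.58
ee_pos: [0.6366, -0.1932, 0.0257]
orientation: [[-0.602, 0.799, 0.0], [0.799, 0.602, -0.0], [-0.0, 0.0, -1.0]]
force: [1.1, -1.6, 0.3]
gripper_width: 0.0007
grip_force: 0.0
```

Request:
arm_command(
  motion=[
    [[0, -0.5, 0], [0, 0, 0], -1],
    [[0, -0.5, 0], [0, 0, 0], -1],
    [[0, -0.5, 0], [0, 0, 0], -1],
    [[0, -0.5, 0], [0, 0, 0], -1],
  ],
)

```text
clock: 7.08
ee_pos: [0.635, -0.1944, 0.0256]
orientation: [[-0.602, 0.798, 0.0], [0.798, 0.602, -0.0], [-0.0, -0.0, -1.0]]
force: [0.5, 0.1, 0.1]
gripper_width: 0.0007
grip_force: 0.0
```

Request:
arm_command(
  motion=[
    [[0, -0.5, 0], [0, 0, 0], -1],
    [[0, -0.5, 0], [0, 0, 0], -1],
    [[0, -0.5, 0], [0, 0, 0], -1],
    [[0, -0.5, 0], [0, 0, 0], -1],
  ],
)

```text
clock: 7.58
ee_pos: [0.6337, -0.1952, 0.0256]
orientation: [[-0.602, 0.798, 0.001], [0.798, 0.602, 0.0], [-0.0, 0.001, -1.0]]
force: [2.8, 3.0, 0.1]
gripper_width: 0.0006
grip_force: 1.8
```

Request:
arm_command(
  motion=[
    [[-0.15, -0.64, 0], [0, 0, 0.0087], -1],
    [[-0.15, -0.64, 0], [0, 0, 0.0087], -1],
    [[-0.3, -1.28, 0], [0, 0, 0.0175], -1],
    [[-0.3, -1.28, 0], [0, 0, 0.0175], -1],
  ],
)

```text
clock: 8.07
ee_pos: [0.6307, -0.1985, 0.0256]
orientation: [[-0.558, 0.83, -0.0], [0.83, 0.558, 0.0], [0.0, -0.0, -1.0]]
force: [2.3, 3.8, 1.1]
gripper_width: 0.0003
grip_force: 1.8
```

Request:
arm_command(
  motion=[
    [[-0.3, -1.28, 0], [0, 0, 0.0175], -1],
    [[-0.3, -1.28, 0], [0, 0, 0.0175], -1],
    [[-0.3, -1.28, 0], [0, 0, 0.0175], -1],
    [[-0.3, -1.28, 0], [0, 0, 0.0175], -1],
    [[-0.3, -1.28, 0], [0, 0, 0.0175], -1],
    [[-0.3, -1.28, 0], [0, 0, 0.0175], -1],
    [[-0.3, -1.28, 0], [0, 0, 0.0175], -1],
  ],
)

```text
clock: 8.95
ee_pos: [0.6242, -0.205, 0.0256]
orientation: [[-0.453, 0.892, 0.0], [0.892, 0.453, -0.0], [-0.0, 0.0, -1.0]]
force: [2.3, 2.3, 0.6]
gripper_width: 0.0003
grip_force: 1.8
```

```bash
cat >> h.py <<'E'
def rel():
    s=r.get_obs();R=np.array(s["orientation"]);p=np.array(s["ee_pos"])
    ty=R[:2,1];tx=R[:2,0];v=p[:2]-C;yaw=np.rad2deg(np.arctan2(ty[1],ty[0]))
    print("t %.2f phi %.2f rho %.4f delta %.4f z %.4f  F along y %.2f x %.2f z %.2f"%(s["clock"],(yaw-90)%360,-v@tx,v@ty,p[2],s["force"][:2]@ty,s["force"][:2]@tx,s["force"][2]))
E
python3 -c "
from h import *
rel()"
```

```text
t 8.95 phi 296.92 rho 0.0731 delta 0.0159 z 0.0256  F along y 3.13 x 1.00 z 0.57
```

Request:
arm_command(
  motion=[
    [[-0.55, -2.55, 0], [0, 0, 0.035], -1],
    [[-0.55, -2.55, 0], [0, 0, 0.035], -1],
    [[-0.55, -2.55, 0], [0, 0, 0.035], -1],
    [[-0.55, -2.55, 0], [0, 0, 0.035], -1],
    [[-0.55, -2.55, 0], [0, 0, 0.035], -1],
    [[-0.55, -2.55, 0], [0, 0, 0.035], -1],
    [[-0.55, -2.55, 0], [0, 0, 0.035], -1],
    [[-0.55, -2.55, 0], [0, 0, 0.035], -1],
  ],
)

```text
clock: 9.95
ee_pos: [0.6064, -0.2162, 0.0256]
orientation: [[-0.188, 0.982, -0.0], [0.982, 0.188, -0.0], [-0.0, -0.0, -1.0]]
force: [2.7, 1.7, 0.9]
gripper_width: 0.0004
grip_force: 1.4
```

Request:
arm_command(
  motion=[
    [[-0.55, -2.55, 0], [0, 0, 0.035], -1],
    [[-0.55, -2.55, 0], [0, 0, 0.035], -1],
    [[-0.55, -2.55, 0], [0, 0, 0.035], -1],
    [[-0.55, -2.55, 0], [0, 0, 0.035], -1],
    [[-0.55, -2.55, 0], [0, 0, 0.035], -1],
    [[-0.55, -2.55, 0], [0, 0, 0.035], -1],
    [[-0.55, -2.55, 0], [0, 0, 0.035], -1],
    [[-0.55, -2.55, 0], [0, 0, 0.035], -1],
  ],
)

```text
clock: 10.95
ee_pos: [0.5866, -0.2219, 0.0257]
orientation: [[0.091, 0.996, 0.0], [0.996, -0.091, -0.0], [-0.0, 0.0, -1.0]]
force: [3.5, 1.7, 0.9]
gripper_width: 0.0005
grip_force: 1.8
```

```bash
python3 -c "
from h import *
rel()"
```

```text
t 10.95 phi 264.77 rho 0.0737 delta 0.0164 z 0.0257  F along y 3.32 x 2.01 z 0.85
```

Request:
arm_command(
  motion=[
    [[-0.5, -2.55, 0], [0, 0, 0.035], -1],
    [[-0.5, -2.55, 0], [0, 0, 0.035], -1],
    [[-0.5, -2.55, 0], [0, 0, 0.035], -1],
    [[-0.5, -2.55, 0], [0, 0, 0.035], -1],
    [[-0.5, -2.55, 0], [0, 0, 0.035], -1],
    [[-0.5, -2.55, 0], [0, 0, 0.035], -1],
    [[-0.5, -2.55, 0], [0, 0, 0.035], -1],
    [[-0.5, -2.55, 0], [0, 0, 0.035], -1],
  ],
)

```text
clock: 11.95
ee_pos: [0.5658, -0.2215, 0.0256]
orientation: [[0.363, 0.932, 0.0], [0.932, -0.363, -0.0], [-0.0, 0.0, -1.0]]
force: [3.6, 0.2, -0.1]
gripper_width: 0.0001
grip_force: 1.7
```

Request:
arm_command(
  motion=[
    [[-0.5, -2.55, 0], [0, 0, 0.035], -1],
    [[-0.5, -2.55, 0], [0, 0, 0.035], -1],
    [[-0.5, -2.55, 0], [0, 0, 0.035], -1],
    [[-0.5, -2.55, 0], [0, 0, 0.035], -1],
    [[-0.5, -2.55, 0], [0, 0, 0.035], -1],
    [[-0.5, -2.55, 0], [0, 0, 0.035], -1],
    [[-0.5, -2.55, 0], [0, 0, 0.035], -1],
    [[-0.5, -2.55, 0], [0, 0, 0.035], -1],
  ],
)

```text
clock: 12.95
ee_pos: [0.5459, -0.2153, 0.0256]
orientation: [[0.606, 0.795, -0.0], [0.795, -0.606, 0.0], [-0.0, -0.0, -1.0]]
force: [2.5, -1.2, 1.1]
gripper_width: 0.0007
grip_force: 1.4
```

```bash
python3 -c "
from h import *
rel()
im,d=snap('top','t5');o=ortho('top',im[:,:,::-1],.034,.47,.69,-.25,.10,2)
cv2.imwrite('pics/o5.png',o)
"
```

```text
t 12.95 phi 232.69 rho 0.0732 delta 0.0167 z 0.0256  F along y 2.71 x 0.55 z 1.11
```

View pics/o5.png

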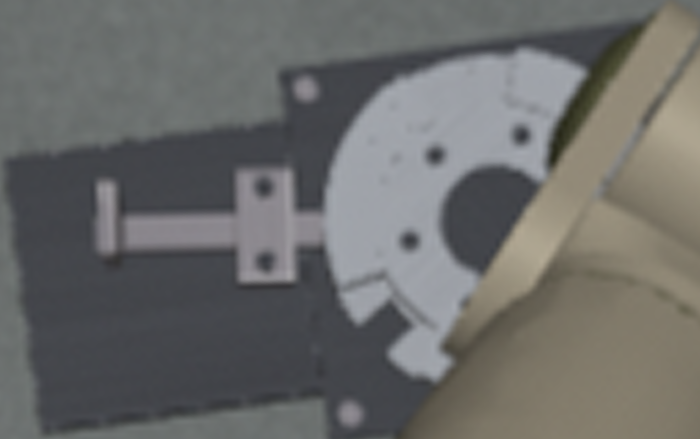

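The notch is clearly visible with its middle at about (386,326), an angle of 132.8°. The tool-derived value is 132.7°. About 42° remain.

Request:
arm_command(
  motion=[
    [[-0.55, -2.55, 0], [0, 0, 0.035], -1],
    [[-0.55, -2.55, 0], [0, 0, 0.035], -1],
    [[-0.55, -2.55, 0], [0, 0, 0.035], -1],
    [[-0.55, -2.55, 0], [0, 0, 0.035], -1],
    [[-0.55, -2.55, 0], [0, 0, 0.035], -1],
    [[-0.55, -2.55, 0], [0, 0, 0.035], -1],
    [[-0.55, -2.55, 0], [0, 0, 0.035], -1],
    [[-0.55, -2.55, 0], [0, 0, 0.035], -1],
  ],
)

```text
clock: 14.0
ee_pos: [0.5284, -0.2043, 0.0256]
orientation: [[0.802, 0.597, 0.0], [0.597, -0.802, -0.0], [-0.0, 0.0, -1.0]]
force: [3.6, -2.4, -0.5]
gripper_width: 0.0001
grip_force: 1.7
```

Request:
arm_command(
  motion=[
    [[-0.55, -2.55, 0], [0, 0, 0.035], -1],
    [[-0.55, -2.55, 0], [0, 0, 0.035], -1],
    [[-0.55, -2.55, 0], [0, 0, 0.035], -1],
    [[-0.55, -2.55, 0], [0, 0, 0.035], -1],
    [[-0.55, -2.55, 0], [0, 0, 0.035], -1],
    [[-0.55, -2.55, 0], [0, 0, 0.035], -1],
    [[-0.3, -1.28, 0], [0, 0, 0.0175], -1],
    [[-0.3, -1.28, 0], [0, 0, 0.0175], -1],
  ],
)

```text
clock: 15.0
ee_pos: [0.516, -0.191, 0.0256]
orientation: [[0.923, 0.386, -0.0], [0.386, -0.923, -0.0], [-0.0, 0.0, -1.0]]
force: [2.2, -2.0, -0.5]
gripper_width: 0.0005
grip_force: 1.5
```

```bash
cat >> h.py <<'E'
def tab():
    "tab radius from top camera: bright blob at z~.076 near the key line"
    im,d=r.grab_frame("top")
    o=ortho("top",im,.076,.550,.600,.015,.060,4).mean(-1)   # rows x, cols y decreasing
    row=o[int((.600-.590)*4000):int((.600-.582)*4000)].mean(0)  # beside the bar: x .582-.590
    w=np.clip(row-row.min()-.4*(row.max()-row.min()),0,None);c=(w*np.arange(len(w))).sum()/w.sum()
    print("tab y %.4f  contrast %.0f"%(.060-c/4000,row.max()-row.min()))
E
python3 -c "
from h import *
rel();tab();tab()"
```

```text
t 15.00 phi 202.68 rho 0.0733 delta 0.0170 z 0.0256  F along y 2.69 x 1.22 z -0.49
tab y 0.0430  contrast 85
tab y 0.0430  contrast 84
```

Request:
arm_command(
  motion=[
    [[-0.3, -1.27, 0], [0, 0, 0.0175], -1],
    [[-0.3, -1.27, 0], [0, 0, 0.0175], -1],
    [[-0.3, -1.27, 0], [0, 0, 0.0175], -1],
    [[-0.3, -1.27, 0], [0, 0, 0.0175], -1],
    [[-0.3, -1.27, 0], [0, 0, 0.0175], -1],
    [[-0.3, -1.27, 0], [0, 0, 0.0175], -1],
    [[0, 0, 0], [0, 0, 0], -1],
  ],
)

```text
clock: 15.98
ee_pos: [0.5115, -0.1842, 0.0255]
orientation: [[0.958, 0.288, -0.001], [0.288, -0.958, 0.0], [-0.0, -0.001, -1.0]]
force: [1.1, -0.7, 0.8]
gripper_width: 0.0004
grip_force: 0.6
```

```bash
python3 -c "
from h import *
rel();tab()"
```

```text
t 15.97 phi 196.71 rho 0.0734 delta 0.0168 z 0.0255  F along y 1.02 x 0.89 z 0.77
tab y 0.0433  contrast 87
```

Request:
arm_command(
  motion=[
    [[-0.15, -0.64, 0], [0, 0, 0.0087], -1],
    [[-0.15, -0.64, 0], [0, 0, 0.0087], -1],
    [[0, 0, 0], [0, 0, 0], -1],
  ],
)

```text
clock: 16.4
ee_pos: [0.511, -0.1832, 0.0256]
orientation: [[0.963, 0.271, -0.0], [0.271, -0.963, 0.0], [-0.0, -0.0, -1.0]]
force: [1.1, -0.9, 0.3]
gripper_width: 0.0007
grip_force: 0.6
```

```bash
python3 -c "
from h import *
rel();tab()"
```

```text
t 16.40 phi 195.72 rho 0.0734 delta 0.0170 z 0.0256  F along y 1.20 x 0.81 z 0.25
tab y 0.0429  contrast 81
```

Request:
arm_command(
  motion=[
    [[-0.15, -0.64, 0], [0, 0, 0.0087], -1],
    [[-0.15, -0.64, 0], [0, 0, 0.0087], -1],
    [[0, 0, 0], [0, 0, 0], -1],
  ],
)

```text
clock: 16.82
ee_pos: [0.5104, -0.1821, 0.0256]
orientation: [[0.967, 0.254, -0.0], [0.254, -0.967, 0.0], [-0.0, -0.0, -1.0]]
force: [0.6, -0.4, -1.4]
gripper_width: 0.001
grip_force: 0.7
```

```bash
python3 -c "
from h import *
rel();tab()"
```

```text
t 16.82 phi 194.72 rho 0.0733 delta 0.0170 z 0.0256  F along y 0.56 x 0.46 z -1.40
tab y 0.0425  contrast 74
```

Request:
arm_command(
  motion=[
    [[-0.15, -0.64, 0], [0, 0, 0.0087], -1],
    [[-0.15, -0.64, 0], [0, 0, 0.0087], -1],
    [[0, 0, 0], [0, 0, 0], -1],
  ],
)

```text
clock: 17.25
ee_pos: [0.5098, -0.1809, 0.0256]
orientation: [[0.971, 0.237, -0.0], [0.237, -0.971, 0.0], [-0.0, -0.0, -1.0]]
force: [0.1, -0.9, 0.7]
gripper_width: 0.0003
grip_force: 0.6
```

```bash
python3 -c "
from h import *
rel();tab()"
```

```text
t 17.25 phi 193.72 rho 0.0733 delta 0.0170 z 0.0256  F along y 0.92 x -0.14 z 0.71
tab y 0.0421  contrast 76
```

Request:
arm_command(
  motion=[
    [[-0.15, -0.64, 0], [0, 0, 0.0087], -1],
    [[-0.15, -0.64, 0], [0, 0, 0.0087], -1],
    [[0, 0, 0], [0, 0, 0], -1],
  ],
)

```text
clock: 17.68
ee_pos: [0.5092, -0.1797, 0.0256]
orientation: [[0.975, 0.22, -0.0], [0.22, -0.975, 0.0], [-0.0, -0.0, -1.0]]
force: [0.7, -0.4, 0.6]
gripper_width: 0.0004
grip_force: 0.6
```

```bash
python3 -c "
from h import *
rel();tab()"
```

```text
t 17.68 phi 192.73 rho 0.0734 delta 0.0170 z 0.0256  F along y 0.57 x 0.56 z 0.59
tab y 0.0420  contrast 74
```

Request:
arm_command(
  motion=[
    [[-0.07, -0.32, 0], [0, 0, 0.0044], -1],
    [[-0.07, -0.32, 0], [0, 0, 0.0044], -1],
    [[0, 0, 0], [0, 0, 0], -1],
  ],
)

```text
clock: 18.1
ee_pos: [0.5089, -0.1792, 0.0256]
orientation: [[0.977, 0.212, -0.0], [0.212, -0.977, 0.0], [-0.0, -0.0, -1.0]]
force: [-0.1, -1.2, -0.8]
gripper_width: 0.0006
grip_force: 0.6
```

```bash
python3 -c "
from h import *
rel();tab()"
```

```text
t 18.10 phi 192.23 rho 0.0733 delta 0.0170 z 0.0256  F along y 1.13 x -0.36 z -0.81
tab y 0.0418  contrast 73
```

Request:
arm_command(
  motion=[
    [[-0.15, -0.64, 0], [0, 0, 0.0087], -1],
    [[-0.15, -0.64, 0], [0, 0, 0.0087], -1],
    [[0, 0, 0], [0, 0, 0], -1],
  ],
)

```text
clock: 18.52
ee_pos: [0.5083, -0.1778, 0.0256]
orientation: [[0.981, 0.195, -0.0], [0.195, -0.981, 0.0], [-0.0, -0.0, -1.0]]
force: [-0.7, -0.5, -0.8]
gripper_width: 0.0006
grip_force: 0.0
```

```bash
python3 -c "
from h import *
rel();tab()"
```

```text
t 18.52 phi 191.23 rho 0.0734 delta 0.0168 z 0.0256  F along y 0.34 x -0.80 z -0.80
tab y 0.0334  contrast 68
```

Request:
arm_command(
  motion=[
    [[-0.07, -0.32, 0], [0, 0, 0.0044], -1],
    [[-0.07, -0.32, 0], [0, 0, 0.0044], -1],
    [[0, 0, 0], [0, 0, 0], -1],
  ],
)

```text
clock: 18.95
ee_pos: [0.5081, -0.1775, 0.0256]
orientation: [[0.983, 0.186, -0.0], [0.186, -0.983, -0.0], [-0.0, 0.0, -1.0]]
force: [0.4, -0.6, 0.6]
gripper_width: 0.0002
grip_force: 0.2
```

```bash
python3 -c "
from h import *
rel();tab()
im,d=snap('top','t6');o=ortho('top',im[:,:,::-1],.034,.47,.69,-.25,.10,2)
cv2.imwrite('pics/o6.png',o)"
```

```text
t 18.95 phi 190.73 rho 0.0733 delta 0.0171 z 0.0256  F along y 0.68 x 0.24 z 0.56
tab y 0.0321  contrast 84
```

View pics/o6.png

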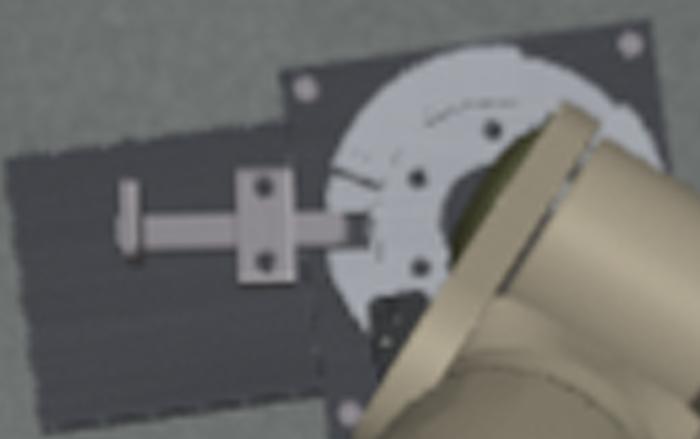

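The key has dropped in: its tongue is in the notch at (350,230) and the tab has moved about 11 mm, to (129,215). Next I back off, lift and go round behind the tab.

Request:
arm_command(
  motion=[
    [[0, 1.5, 0], [0, 0, 0], -1],
    [[0, 2.5, 0], [0, 0, 0], -1],
    [[0, 0, 0], [0, 0, 0], -1],
    [[0, 0, -20], [0, 0, 0], -1],
    [[0, 0, -40], [0, 0, 0], -1],
    [[0, 0, -45], [0, 0, 0], -1],
    [[0, 0, 0], [0, 0, 0], -1],
  ],
)

```text
clock: 19.92
ee_pos: [0.5102, -0.1821, 0.1336]
orientation: [[0.982, 0.186, 0.005], [0.186, -0.982, -0.003], [0.005, 0.004, -1.0]]
force: [-0.6, 0.4, 0.3]
gripper_width: 0.0002
grip_force: 0.0
```

```bash
python3 -c "
from h import *
tab();go(.574,.068,.13,-89,6)"
```

```text
tab y 0.0321  contrast 84
pose [ 0.5092 -0.1816  0.1314] yaw -79.27 F [-0.31  0.69 -1.38] t 19.975 w 0.000409874007037764
[[[18.4, -38.9, (0.2)], [0, 0, (0.0283)], -1], [[17.2, -39.4, (0.2)], [0, 0, (0.0283)], -1], [[16.1, -39.8, (0.2)], [0, 0, (0.0283)], -1], [[15.0, -40.3, (0.2)], [0, 0, (0.0283)], -1], [[13.8, -40.7, (0.2)], [0, 0, (0.0283)], -1], [[12.7, -41.1, (0.2)], [0, 0, (0.0283)], -1]]
```

Request:
arm_command(
  motion=[
    [[18.4, -38.9, 0], [0, 0, 0.0283], -1],
    [[17.2, -39.4, 0], [0, 0, 0.0283], -1],
    [[16.1, -39.8, 0], [0, 0, 0.0283], -1],
    [[15, -40.3, 0], [0, 0, 0.0283], -1],
    [[13.8, -40.7, 0], [0, 0, 0.0283], -1],
    [[12.7, -41.1, 0], [0, 0, 0.0283], -1],
    [[0, 0, 0], [0, 0, 0], -1],
    [[0, 0, 0], [0, 0, 0], -1],
  ],
)

```text
clock: 20.98
ee_pos: [0.573, 0.0678, 0.1295]
orientation: [[1.0, 0.018, -0.002], [0.018, -1.0, -0.0], [-0.002, 0.0, -1.0]]
force: [-0.2, -0.2, -0.5]
gripper_width: 0.0006
grip_force: 0.0
```

```bash
python3 -c "
from h import *
go(.574,.068,.035,-89,5)
im,d=snap('side','s7');P=cloud('side',d)
m=(abs(P[...,0]-.574)<.05)&(abs(P[...,1]-.068)<.05)&(P[...,2]>.085)&(P[...,2]<.2)&(im.max(-1)<45)
Q=P[m];Q=Q[np.argsort(Q[:,2])][:10];print(Q.round(3))"
```

```text
pose [0.573  0.0678 0.1295] yaw -88.99 F [-0.16 -0.2  -0.45] t 20.975 w 0.0006324447337531736
[[[0.2, -0.0, (18.9)], [0, 0, (0.0)], -1], [[0.2, -0.0, (18.9)], [0, 0, (0.0)], -1], [[0.2, -0.0, (18.9)], [0, 0, (0.0)], -1], [[0.2, -0.0, (18.9)], [0, 0, (0.0)], -1], [[0.2, -0.0, (18.9)], [0, 0, (0.0)], -1]]
[[0.567 0.069 0.147]
 [0.567 0.065 0.147]
 [0.567 0.061 0.149]
 [0.566 0.074 0.15 ]
 [0.566 0.058 0.151]
 [0.567 0.073 0.152]
 [0.564 0.072 0.152]
 [0.565 0.067 0.153]
 [0.566 0.081 0.153]
 [0.566 0.062 0.153]]
```

Request:
arm_command(
  motion=[
    [[0.5, 0, 25], [0, 0, 0], -1],
    [[0.5, 0, 25], [0, 0, 0], -1],
    [[0, 0, 25], [0, 0, 0], -1],
    [[0, 0, 15], [0, 0, 0], -1],
    [[0, 0, 8], [0, 0, 0], -1],
    [[0, 0, 0], [0, 0, 0], -1],
    [[0, 0, 0], [0, 0, 0], -1],
  ],
)

```text
clock: 21.9
ee_pos: [0.5751, 0.0682, 0.0334]
orientation: [[1.0, 0.017, 0.001], [0.017, -1.0, -0.0], [0.001, 0.0, -1.0]]
force: [0.4, 0.4, 0.2]
gripper_width: 0.0005
grip_force: 0.0
```

Request:
arm_command(
  motion=[
    [[0, 3, 0], [0, 0, 0], -1],
    [[0, 3, 0], [0, 0, 0], -1],
    [[0, 2, 0], [0, 0, 0], -1],
    [[0, 1, 0], [0, 0, 0], -1],
    [[0, 1, 0], [0, 0, 0], -1],
    [[0, 1, 0], [0, 0, 0], -1],
    [[0, 0, 0], [0, 0, 0], -1],
  ],
)

```text
clock: 22.78
ee_pos: [0.5748, 0.0573, 0.0326]
orientation: [[1.0, 0.017, -0.0], [0.017, -1.0, -0.0], [-0.0, 0.0, -1.0]]
force: [-0.2, -0.4, 0.6]
gripper_width: 0.0005
grip_force: 0.0
```

```bash
python3 -c "
from h import *
s=r.get_obs();print(s['ee_pos'],s['force'],s['clock']);tab()
im,d=snap('side','s8');b=im[130:230,180:300,::-1];cv2.imwrite('pics/s8b.png',cv2.resize(b,None,fx=5,fy=5,interpolation=cv2.INTER_CUBIC))"
```

```text
[0.57478687 0.05731432 0.03260711] [-0.15097199 -0.39607913  0.58927006] 22.775
tab y 0.0391  contrast 91
```

View pics/s8b.png

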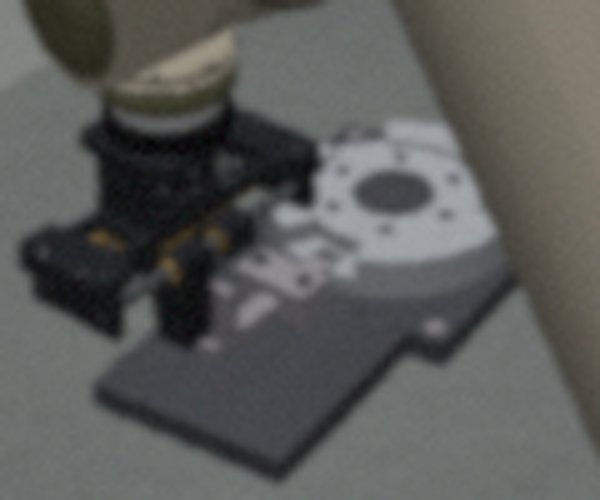

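The closed fingers, at crop (185,310), stand just outside the tab at (205,340). I'll now push gently inward.

Request:
arm_command(
  motion=[
    [[0, 1, 0], [0, 0, 0], -1],
    [[0, 1, 0], [0, 0, 0], -1],
    [[0, 1, 0], [0, 0, 0], -1],
    [[0, 1, 0], [0, 0, 0], -1],
    [[0, 1, 0], [0, 0, 0], -1],
    [[0, 1, 0], [0, 0, 0], -1],
  ],
)

```text
clock: 23.62
ee_pos: [0.5749, 0.0513, 0.0326]
orientation: [[1.0, 0.017, 0.0], [0.017, -1.0, 0.0], [0.0, -0.0, -1.0]]
force: [1.1, 0.7, 0.3]
gripper_width: 0.0004
grip_force: 0.2
```

Request:
arm_command(
  motion=[
    [[0, 0.8, 0], [0, 0, 0], -1],
    [[0, 0.8, 0], [0, 0, 0], -1],
    [[0, 0.7, 0], [0, 0, 0], -1],
    [[0, 0.7, 0], [0, 0, 0], -1],
  ],
)

```text
clock: 24.12
ee_pos: [0.575, 0.0484, 0.0326]
orientation: [[1.0, 0.018, 0.0], [0.018, -1.0, 0.0], [0.0, -0.0, -1.0]]
force: [0.4, 0.2, -0.8]
gripper_width: 0.0002
grip_force: 0.5
```

Request:
arm_command(
  motion=[
    [[0, 0.5, 0], [0, 0, 0], -1],
    [[0, 0.5, 0], [0, 0, 0], -1],
    [[0, 0.5, 0], [0, 0, 0], -1],
  ],
)

```text
clock: 24.5
ee_pos: [0.575, 0.0469, 0.0326]
orientation: [[1.0, 0.018, 0.0], [0.018, -1.0, 0.0], [0.0, -0.0, -1.0]]
force: [0.6, 1.1, -0.3]
gripper_width: 0.0002
grip_force: 0.6
```

Request:
arm_command(
  motion=[
    [[0, 0.5, 0], [0, 0, 0], -1],
    [[0, 0.3, 0], [0, 0, 0], -1],
  ],
)

```text
clock: 24.75
ee_pos: [0.575, 0.0462, 0.0326]
orientation: [[1.0, 0.017, 0.0], [0.017, -1.0, 0.0], [0.0, -0.0, -1.0]]
force: [0.2, 3.3, 0.2]
gripper_width: 0.0006
grip_force: 1.5
```

Request:
arm_command(
  motion=[
    [[0, 0.3, 0], [0, 0, 0], -1],
    [[0, 0.2, 0], [0, 0, 0], -1],
  ],
)

```text
clock: 25.0
ee_pos: [0.575, 0.0461, 0.0326]
orientation: [[1.0, 0.018, 0.0], [0.018, -1.0, 0.001], [0.0, -0.001, -1.0]]
force: [1.0, 6.2, -0.2]
gripper_width: 0.0005
grip_force: 3.1
```

Hard stop at the expected home position (y≈.046), with the force rising to 6 N. I'll retreat now.

Request:
arm_command(
  motion=[
    [[0, -1, 0], [0, 0, 0], -1],
    [[0, -5, 0], [0, 0, 0], -1],
    [[0, -15, 0], [0, 0, 0], -1],
    [[0, -15, -30], [0, 0, 0], -1],
    [[0, -20, -50], [0, 0, 0], -1],
    [[0, -20, -50], [0, 0, 0], -1],
    [[0, 0, 0], [0, 0, 0], -1],
    [[0, 0, 0], [0, 0, 0], -1],
  ],
)

```text
clock: 26.0
ee_pos: [0.5731, 0.1219, 0.1616]
orientation: [[1.0, 0.018, -0.002], [0.018, -1.0, -0.0], [-0.002, 0.0, -1.0]]
force: [0.4, -1.3, -0.1]
gripper_width: 0.0006
grip_force: 0.0
```

```bash
python3 -c "
from h import *
tab()
im,d=snap('top','t9');o=ortho('top',im[:,:,::-1],.034,.47,.69,-.25,.10,2);cv2.imwrite('pics/o9.png',o)
print(r.get_obs()['ee_pos'],r.get_obs()['clock'])"
```

```text
tab y 0.0260  contrast 96
[0.5730251  0.12137644 0.16103025] 26.1
```

View pics/o9.png

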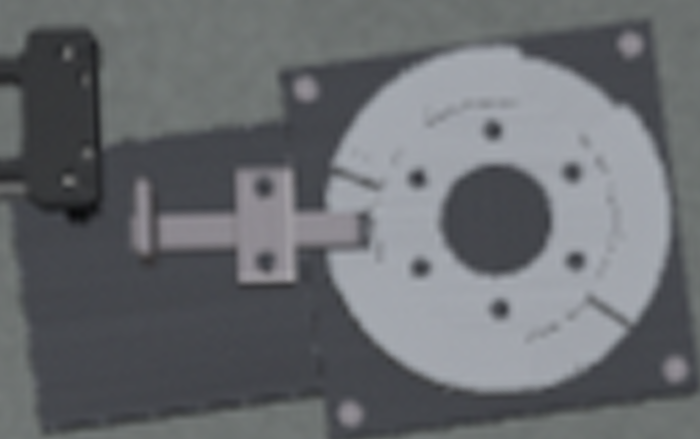

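The key's tongue fills the notch, with its tip at (362,230). The tab moved a further 6 mm to (143,215), against the hard stop, and the robot is clear of everything.

```bash
python3 -c "
from workcell import r
print(r.sign_off())"
```

```text
the job is handed in; nothing more can be done
None
```

The flange was turned about 116° until the key dropped into the notch, the key was pushed home to its hard stop (highest push reading about 6 N), the arm is clear, and the job is handed in; no verdict came back.

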